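# Face the sauce tub and close the set tray

### The job

Finish the open set tray: turn the red-lidded sauce tub round in its seat until its label points squarely at the tray's front, the long side opposite the lid's hinge (light strokes of a fingertip along the edge of its lid will roll it round). Then swing the tray's clear lid over, press it fully shut and let go. Work gently: do not press hard on the tub, tip it or lift it out, shove the tray along the bench, or disturb the spare tubs and the packed tray.

Things in the scene. Friction and masses are not known exactly. Their poses are not given: they have to be found in the camera images.
- tray: the set tray to finish, loose on the bench: black plastic, 200 (its x) by 300 (its y) by 26 mm high, 1.1 kg; fish on its -y half (up to 35 mm high), garlic behind the tub. Origin: centre of its underside. Front: the long side at its -x, with a thumb tab, on the robot's side; the lid is hinged at +x. Slides under more than about 8 N sideways.
- tray_seat (a point): centre of the tray's round moulded seat in which the tub stands, at x -30, y +88, z +4 mm in the tray's frame (axes parallel to the tray's). Its ridge is 8 mm high and leaves the tub 2 mm of play all round.
- tub_top (a point): centre of the top of the tub's flat lid, with the tub's axes (z up). Dark red tub 58 mm tall, 0.45 kg, red lid 100 mm across, too wide to grasp. Slick (0.1) in its seat, it turns upright on the spot: a fingertip pressed on the lid 30 to 42 mm from the centre with 4 to 8 N and swept round takes it along, with much slip; over 10 N it rocks. Facing front, its axes are parallel to the tray's.
- tub_label (a point): point on the top edge of the tub's lid in the middle of its label (50 mm from tub_top along the tub's -x): a white label with a green centre stripe that runs from the lid's centre over its edge and down the side.
- lid (a joint): angle of the tray's hinged clear lid: 0 shut, 1.57 standing upright on the tray's far long side, at most 1.8; starts at 1.5 to 1.7. A clear plastic dome, 200 by 300 mm, 42 mm deep, 60 g, its outside facing away from the tray when open. The crease is stiff (0.09 N m): the lid stays where it is left and must be pushed all the way down.
- lid_hinge (a point): middle of the lid's hinge line (x +100, y 0, z +26 mm in the tray's frame), with the lid's axes: x points from the lid's free edge to the hinge, y along the hinge, z out through the dome. The dome's flat outer face (182 by 280 mm) lies at +42 mm along that z, from 9 to 191 mm from the hinge.
- lid_edge (a point): middle of the lid's free edge, 200 mm from the hinge (on the rim plane).
- packed_tray: bystander: a full tray without tub or lid to the left, 200 by 300 by 36 mm, its long side along the robot's forward direction; origin at the centre of its underside. Leave it alone.
- spare_tub_a_top (a point): bystander: top centre of a spare sauce tub (same make as the tub) on the right; leave alone.
- spare_tub_b_top (a point): bystander: top centre of another spare sauce tub on the right; leave alone.
Things that resemble listed ones, but are neither listed nor needed, are in the scene too. Leave any orange or yellow look-alike of the part that bears tub_top alone.

How it is judged:
By the outcome, as a careful person would: the job done as asked, in the order asked, and still so for the second after the job is handed in, with the robot touching nothing.
It also fails if it takes over 72 s, if anything falls off the work surface, if the arm or the gripper's body presses on something with over 40 N, if the wrist force passes 120 N, or if a joint passes its speed limit or range.

### The arm

A 6-joint arm with a two-finger parallel gripper is mounted at the origin on the work surface. World frame = base frame: x ahead of the robot, y to its left, z up, the work surface at z = 0. Lengths are in m, angles in degrees, forces in N, time in s.
With the tool pointing down it reaches from about 0.225 to 0.875 m from the base axis. Payload 3.4 kg.
Tool frame: the origin (TCP) lies at the very end of the fingers, on their centre line; the grasp point (between the pads) lies 19 mm behind it; z points along the fingers, y is the line along which they close (so a half turn about z gives the same grasp; the last joint's range is limited). The gripper opens to 85 mm and grips with 20 to 120 N. Pads are 22 mm wide; open, the fingers measure 114 mm over their backs; the gripper's body (76 mm by 85 mm) begins 54 mm behind the grasp point. The pads swing forward as they close: fully open they stand 13 mm farther back than shut.
Start: joints at [-70.531, 15.808, 86.224, -0, 77.962, -6.933], TCP at [0.256, -0.515, 0.231] pointing down, gripper open.
Joint ranges: [-165.64, 165.64], [-43.16, 119.46], [12.63, 154.43], [-67.54, 247.53], [6.08, 155.33], [-154.97, 154.97]. Speed limits (degrees/s): [147.25, 147.25, 180, 180, 180, 180].

### API

Orientations are given as a 3x3 rotation matrix whose columns are the frame's x, y, z axes.
In Python, from station import env gives the robot as it stands.
- The arm moves only by the tool play_rows, never from a script. Its argument "targets" is a list of rows, each an object with "xyz": the shift along the tool's x, y, z in cm, a list of three; "rot": the turn, a rotation vector about the tool's x, y, z in degrees, a list of three; "hand": the opening, from 0 (shut) to 1 (fully open). A call has 1 to 8 rows; each row shifts and turns the commanded pose from where the row before left it, along the tool's axes as they then stand; what a row does not reach is not made up. A row lasts 1/10 s, in which the tool goes at most 50 mm and 8.59 degrees, less where a joint would pass 70% of its speed; a pose out of reach is approached as far as the arm can. A call with a gripper value outside its range is refused whole. The fingers move at their own pace and stop on an object; "force" is the grip in N (left out, the last holds). Time passes only in rows, so rows that do not move let the fingers close. It gives the time, the measured TCP pose, the force, the opening and the grip force at its end, in the units of the state.
- env.get_state(): the state, without advancing time (a new reading comes with each control period).
- env.grab_frame(name): name is "scene" or "side" or "wrist"; returns (picture, depth): 400x640x3 uint8, red, green, blue; 400x640 float32, m along the optical axis (not along the pixel's ray), 0 where there is no reading.
- env.camera_params(name): a dict with "camera_matrix" (3x3 intrinsics, pixels), "extrinsics" (4x4, takes a point from world to camera coordinates); the wrist camera has in their place "T_tool_cam" (4x4, takes a point from camera to tool coordinates, whose origin is the TCP and whose axes are the flange's). Camera axes: x right, y down, z forward; pixel columns grow to the right and rows downward; lengths in m; the calibration is good to about 2 mm. A picture is of the moment at which its call begins: read the wrist's pose just before it. camera_params takes no time and is no camera call.
- env.sign_off(): hands the job in; it is judged then, once.
The state is a dict: "t": time; "qpos": joint angles; "dq": joint speeds; "effort": joint torques, N m; "ee_pos": TCP position; "eef_rot": TCP orientation; "contact_force": force on the tool from outside, world axes, zero at the start; "ft_torque": the same for the moment, N m; "gripper_width": opening from 0.0 (shut) to 1.0 (fully open); "finger_force": force on a finger pad.
Only numpy, scipy, OpenCV 4.12 (cv2) and the standard library are available. Lean on these libraries where they do the work, as an engineer would, in place of code of your own. Each camera call takes 0.05 s, during which the arm holds its last target. There are 200 camera calls.

## Working session

There is one attempt and no reset: what is moved stays moved. The work goes in short steps, Python scripts to look and compute and a tool call to move; the robot and the scene stay as the last step left them, time stands still between calls to the robot, and variables do not carry over. Pictures are saved under pics/ and viewed, at most 10 in all, crops included, and the job is handed in when it is done.

Besides the shell and the picture viewer there is one more tool, called as name(argument=value, ...) on one line, values as JSON. play_rows: Moves the arm, as the interface text tells. Its arguments: {"type":"object","properties":{"targets":{"type":"array","items":{"type":"object","properties":{"xyz":{"type":"array","items":{"type":"number"}},"rot":{"type":"array","items":{"type":"number"}},"hand":{"type":"number"}}}},"force":{"type":"number"}},"required":["targets"]}

```bash
mkdir -p pics; ls; cat > h.py <<'E'
import numpy as np, cv2
from station import env
def cam(n):
    p=env.camera_params(n); K=np.array(p["camera_matrix"])
    if n=="wrist":
        s=env.get_state(); T=np.eye(4);T[:3,:3]=np.array(s["eef_rot"]);T[:3,3]=s["ee_pos"]
        return K, T@np.array(p["T_tool_cam"])
    return K, np.linalg.inv(np.array(p["extrinsics"]))
def grab(n,f=None):
    K,T=cam(n); im,d=env.grab_frame(n)
    if f: cv2.imwrite("pics/"+f,im[:,:,::-1]); np.savez("pics/"+f[:-4]+".npz",im=im,d=d,K=K,T=T)
    return im,d,K,T
def onplane(uv,K,T,z):
    uv=np.atleast_2d(np.array(uv,float)); r=np.c_[uv,np.ones(len(uv))]@np.linalg.inv(K).T@T[:3,:3].T
    return T[:3,3]+r*((z-T[2,3])/r[:,2])[:,None]
def cloud(d,K,T):
    v,u=np.indices(d.shape); p=np.stack([(u-K[0,2])*d/K[0,0],(v-K[1,2])*d/K[1,1],d],-1)
    return p@T[:3,:3].T+T[:3,3]
E
python3 - <<'E'
from h import *
for n in("scene","side"):
    im,d,K,T=grab(n,n+"0.png"); print(n,T.round(3).tolist(),K.round(1).tolist())
print(env.get_state())
E
```

```text
pics
scene [[-0.458, 0.642, -0.615, 1.152], [0.889, 0.346, -0.3, 0.359], [0.02, -0.684, -0.729, 0.889], [0.0, 0.0, 0.0, 1.0]] [[378.6, 0.0, 321.1], [0.0, 378.6, 202.6], [0.0, 0.0, 1.0]]
side [[-0.836, -0.415, 0.361, 0.085], [-0.549, 0.625, -0.554, 0.592], [0.004, -0.661, -0.75, 0.838], [0.0, 0.0, 0.0, 1.0]] [[361.1, 0.0, 318.7], [0.0, 361.1, 198.8], [0.0, 0.0, 1.0]]
{'t': 0.1, 'qpos': array([-7.05316172e+01,  1.58435211e+01,  8.62863174e+01, -1.38831546e-03,
        7.79607271e+01, -6.93262828e+00]), 'dq': array([-0.01165823, -0.07127937, -0.12318805, -0.06575063,  0.10512919,
        0.02634248]), 'effort': array([ 7.39355619e-04, -4.17700160e+01, -2.46404672e+01, -1.86156285e-04,
        5.78730469e-03, -1.05496053e-05]), 'ee_pos': array([ 0.25551255, -0.51460927,  0.23054242]), 'eef_rot': array([[ 8.95701704e-01,  4.44655098e-01, -5.49157816e-04],
       [ 4.44655405e-01, -8.95700493e-01,  1.48239458e-03],
       [ 1.67273378e-04, -1.57196934e-03, -9.99998750e-01]]), 'contact_force': array([0.59759335, 0.84511963, 0.98597473]), 'ft_torque': array([ 0.03897578, -0.01930147, -0.04083719]), 'finger_force': 0.0, 'gripper_width': 1.00066860761932}
```

View pics/scene0.png

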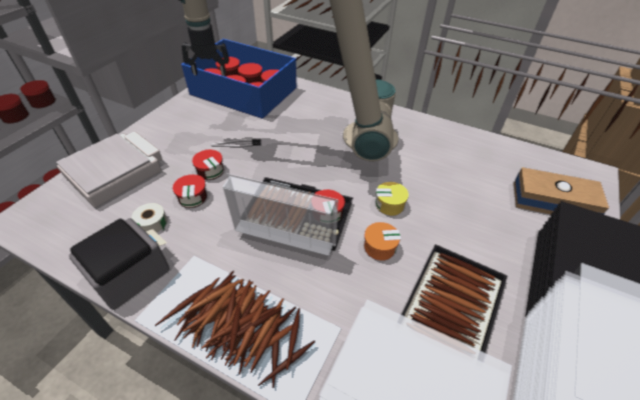

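View pics/side0.png

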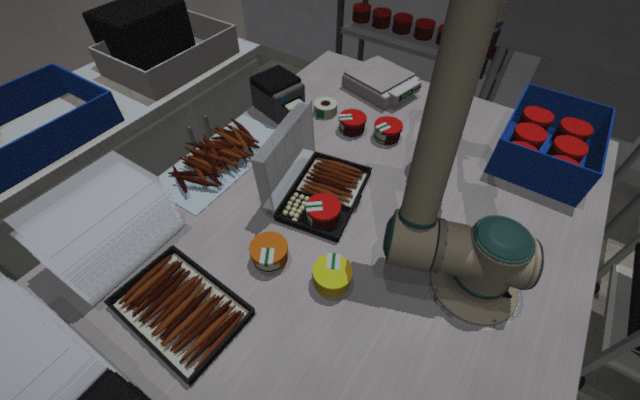

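The scene view shows the tray at about (290,215) with its clear lid upright. The side view shows the tray at (325,195), tub lid at (323,210), and the label pointing left of centre (about 312,207), towards the hinge. Next I'll measure these.

```bash
cat > m.py <<'E'
from h import *
def tub(im,K,T,box,z=0.062):
    u0,v0,u1,v1=box; R,G,B=[im[:,:,i].astype(int) for i in range(3)]
    red=np.zeros(R.shape,bool); m=(R>150)&(G<70)&(B<80); red[v0:v1,u0:u1]=m[v0:v1,u0:u1]
    wh=np.zeros(R.shape,bool); wh[v0:v1,u0:u1]=((R>130)&(G>130)&(B>120))[v0:v1,u0:u1]
    return red,wh
E
python3 - <<'E'
from h import *
a=np.load("pics/side0.npz"); b=np.load("pics/scene0.npz")
c=cv2.resize(a["im"][110:250,235:395,::-1],None,fx=5,fy=4.2*5/4.2,interpolation=cv2.INTER_CUBIC)[:600]
c2=cv2.resize(a["im"][130:250,245:385,::-1],(700,600),interpolation=cv2.INTER_CUBIC)
cv2.imwrite("pics/c1.png",c2)
P=cloud(a["d"],a["K"],a["T"])
for uv in[(323,203),(308,207),(323,215),(300,210),(335,236),(371,180),(313,153),(330,232),(389,127),(353,118),(345,270),(270,170)]: print(uv,P[uv[1],uv[0]].round(3))
for z in(.026,): print(onplane([(335,238),(371,180),(313,153),(268,208)],a["K"],a["T"],z).round(3))
# red top by depth
for n,D in(("side",a),("scene",b)):
    P=cloud(D["d"],D["K"],D["T"]); im=D["im"].astype(int)
    m=(im[:,:,0]>110)&(im[:,:,1]<60)&(im[:,:,2]<70)&(P[:,:,2]>.03)&(P[:,:,2]<.09)&(P[:,:,0]<.9)
    k,l,s,ce=cv2.connectedComponentsWithStats(m.astype(np.uint8))
    for i in range(1,k):
        if s[i,4]>30: print(n,s[i],ce[i].round(1),np.median(P[l==i],0).round(3),onplane(ce[i],D["K"],D["T"],.062).round(3))
E
```

```text
(323, 203) [0.438 0.028 0.066]
(308, 207) [0.465 0.063 0.064]
(323, 215) [0.414 0.064 0.065]
(300, 210) [0.5   0.055 0.021]
(335, 236) [0.363 0.082 0.027]
(371, 180) [ 0.391 -0.189 -0.001]
(313, 153) [ 0.604 -0.168  0.028]
(330, 232) [0.39  0.063 0.003]
(389, 127) [ 0.439 -0.399  0.058]
(353, 118) [ 0.568 -0.372  0.061]
(345, 270) [0.278 0.175 0.059]
(270, 170) [0.61  0.043 0.115]
[[ 0.36   0.087  0.026]
 [ 0.382 -0.165  0.026]
 [ 0.605 -0.169  0.026]
 [ 0.58   0.104  0.026]]
side [524 106  30  17 358] [538.4 113.9] [ 0.021 -0.736  0.079] [[ 0.019 -0.765  0.062]]
side [341 109  25  16 244] [354.8 116.8] [ 0.565 -0.388  0.059] [[ 0.566 -0.38   0.062]]
side [375 117  28  16 255] [390.5 123.9] [ 0.437 -0.421  0.059] [[ 0.441 -0.414  0.062]]
side [561 117  32  18 399] [576.5 125.8] [-0.103 -0.735  0.079] [[-0.107 -0.765  0.062]]
side [515 122  32  19 436] [530.9 131.3] [ 0.021 -0.617  0.079] [[ 0.019 -0.644  0.062]]
side [554 135  34  20 486] [570.9 144.5] [-0.103 -0.617  0.079] [[-0.107 -0.644  0.062]]
side [512 141  25   9  79] [524.8 144.2] [ 0.022 -0.536  0.079] [[ 0.021 -0.561  0.06
[... 279 characters left out ...]
3  24  13 209] [249.3  69. ] [-0.097 -0.618  0.076] [[-0.118 -0.635  0.062]]
scene [206  68  15   6  42] [214.2  69.7] [-0.015 -0.745  0.076] [[-0.037 -0.765  0.062]]
scene [261  70  16  11  68] [266.6  73.8] [-0.105 -0.53   0.076] [[-0.12  -0.545  0.062]]
scene [228  75  18   7  52] [237.6  76.9] [-0.016 -0.626  0.076] [[-0.036 -0.639  0.062]]
scene [204 152  16   6  39] [211.5 154. ] [ 0.424 -0.417  0.056] [[ 0.43  -0.41   0.062]]
scene [195 155  13  15  61] [199.  164.2] [ 0.491 -0.42   0.056] [[ 0.491 -0.413  0.062]]
scene [180 175  25  20 108] [195.2 182.3] [ 0.558 -0.372  0.056] [[ 0.564 -0.367  0.062]]
scene [334 193  11  18  57] [340.7 201.2] [0.415 0.072 0.06 ] [[0.421 0.068 0.062]]
```

View pics/c1.png

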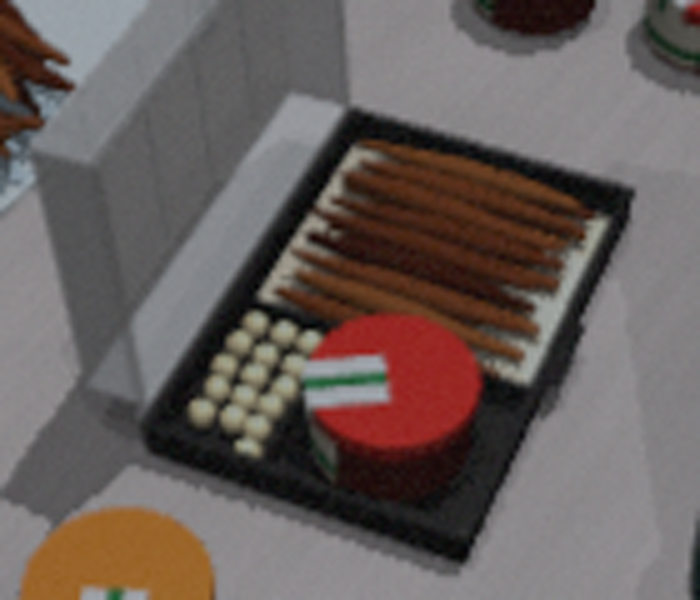

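The crop shows the tray corners (tray front at lower right) and the label on the tub's left, pointing to the hinge side, so it needs roughly a half turn. Next come the corner numbers and the wrist camera geometry.

```bash
python3 - <<'E'
from h import *
a=np.load("pics/side0.npz");K,T=a["K"],a["T"]
c=lambda p:np.array(p)/5+[245,130]
q=onplane(c([(463,556),(632,190),(352,110),(148,432)]),K,T,.026)
print(q.round(3)); print(np.linalg.norm(q-np.roll(q,-1,0),axis=1).round(3), q.mean(0))
print(onplane(c([(393,382),(305,380),(387,377)]),K,T,.062).round(3))
p=env.camera_params("wrist"); print(np.array(p["T_tool_cam"]).round(3).tolist(),np.array(p["camera_matrix"]).round(1).tolist())
E
```

```text
[[ 0.348  0.092  0.026]
 [ 0.406 -0.214  0.026]
 [ 0.601 -0.178  0.026]
 [ 0.544  0.118  0.026]]
[0.311 0.198 0.302 0.198] [ 0.47491053 -0.04526305  0.026     ]
[[0.431 0.035 0.062]
 [0.473 0.061 0.062]
 [0.436 0.034 0.062]]
[[0.001, -0.959, -0.284, 0.072], [1.0, 0.001, -0.0, -0.002], [0.0, -0.284, 0.959, -0.143], [0.0, 0.0, 0.0, 1.0]] [[325.3, 0.0, 319.9], [0.0, 325.3, 200.4], [0.0, 0.0, 1.0]]
```

play_rows(targets=[{"xyz": [2.94,-2.65,-0.21],"rot": [0,0,0],"hand": 0},{"xyz": [2.94,-2.65,-0.21],"rot": [0,0,0],"hand": 0},{"xyz": [2.94,-2.65,-0.21],"rot": [0,0,0],"hand": 0},{"xyz": [2.94,-2.65,-0.21],"rot": [0,0,0],"hand": 0},{"xyz": [2.94,-2.65,-0.21],"rot": [0,0,0],"hand": 0},{"xyz": [2.94,-2.65,-0.21],"rot": [0,0,0],"hand": 0},{"xyz": [2.94,-2.65,-0.21],"rot": [0,0,0],"hand": 0},{"xyz": [2.94,-2.65,-0.21],"rot": [0,0,0],"hand": 0}])

```text
t: 0.9
ee_pos: [0.3722, -0.2189, 0.2479]
eef_rot: [[0.896, 0.444, -0.0], [0.444, -0.896, 0.0], [-0.0, -0.0, -1.0]]
contact_force: [0.4, 0.3, 0.7]
gripper_width: 0.002
finger_force: 0.0
```

play_rows(targets=[{"xyz": [2.94,-2.65,-0.21],"rot": [0,0,0],"hand": 0},{"xyz": [2.94,-2.65,-0.21],"rot": [0,0,0],"hand": 0},{"xyz": [2.94,-2.65,-0.21],"rot": [0,0,0],"hand": 0},{"xyz": [2.94,-2.65,-0.21],"rot": [0,0,0],"hand": 0},{"xyz": [2.94,-2.65,-0.21],"rot": [0,0,0],"hand": 0},{"xyz": [2.94,-2.65,-0.21],"rot": [0,0,0],"hand": 0},{"xyz": [0,0,0],"rot": [0,0,7.85],"hand": 0},{"xyz": [0,0,0],"rot": [0,0,7.85],"hand": 0}])

```text
t: 1.7
ee_pos: [0.4594, 0.0018, 0.2603]
eef_rot: [[0.983, 0.183, -0.001], [0.183, -0.983, 0.0], [-0.001, -0.0, -1.0]]
contact_force: [0.3, -0.2, -0.5]
gripper_width: -0.004
finger_force: 0.0
```

```bash
python3 - <<'E'
from h import *
s=env.get_state();print(s["ee_pos"],s["contact_force"],s["t"],s["gripper_width"])
im,d,K,T=grab("wrist","w1.png")
E
```

```text
[0.4593931  0.00175908 0.26026318] [ 0.31816306 -0.24444122 -0.4621341 ] 1.7 -0.0037568914808381927
```

View pics/w1.png

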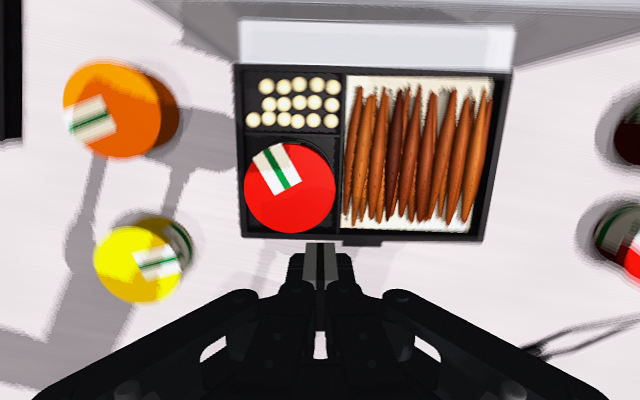

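The wrist view shows the tray (corners about (236,66), (511,70), (482,242), (240,237)) and the tub lid centred at about (290,188). The label points to about (270,150), up and left.

```bash
cat > m.py <<'E'
from h import *
def tub(im,K,T,approx=(0.431,0.035),z=0.062,rad=0.055):
    # rectify plane z around approx, 0.25mm/px -> centre and label angle (world)
    s=0.0005; n=2*int(rad/s); g=(np.arange(n)-n/2)*s
    X,Y=np.meshgrid(approx[0]+g,approx[1]+g); Ti=np.linalg.inv(T)
    p=np.stack([X,Y,np.full_like(X,z)],-1)@Ti[:3,:3].T+Ti[:3,3]
    u=(p@K.T); u=(u[...,:2]/u[...,2:]).astype(np.float32)
    r=cv2.remap(im,u[...,0],u[...,1],cv2.INTER_LINEAR).astype(int)
    R,G,B=r[...,0],r[...,1],r[...,2]
    red=(R>120)&(G<90)&(B<90); green=(G>R+25)&(G>B)
    green[:3]=0
    k,l,st,ce=cv2.connectedComponentsWithStats(green.astype(np.uint8)); i=1+np.argmax(st[1:,4]); gm=l==i
    h=cv2.convexHull(np.argwhere(red)[:,::-1].astype(np.int32))[:,0].astype(float)
    P=np.c_[approx[0]+(h[:,0]-n/2)*s,approx[1]+(h[:,1]-n/2)*s]
    from scipy.optimize import least_squares
    f=least_squares(lambda q:np.hypot(P[:,0]-q[0],P[:,1]-q[1])-q[2],[*approx,.05],loss="soft_l1",f_scale=.001).x
    gp=np.argwhere(gm)[:,::-1]; gp=np.c_[approx[0]+(gp[:,0]-n/2)*s,approx[1]+(gp[:,1]-n/2)*s]
    gp=gp[np.hypot(*(gp-f[:2]).T)<.049]
    m=gp.mean(0); ax=np.linalg.svd(gp-m,full_matrices=False)[2][0]; ax*=np.sign(ax@(m-f[:2]))
    return f, np.degrees(np.arctan2(ax[1],ax[0])), np.degrees(np.arctan2(*(m-f[:2])[::-1])), st[i,4]
def rect(im,K,T):
    v=im.max(2)<75; v[245:]=0; v[:,:200]=0; v[:,530:]=0
    m=cv2.morphologyEx(v.astype(np.uint8),cv2.MORPH_OPEN,np.ones((3,3)))
    k,l,st,ce=cv2.connectedComponentsWithStats(m); i=1+np.argmax(st[1:,4])
    h=cv2.convexHull(np.argwhere(l==i)[:,::-1].astype(np.int32))
    q=cv2.approxPolyDP(h,8,True)[:,0]
    return q,onplane(q,K,T,.026)
E
python3 - <<'E'
from m import *
a=np.load("pics/w1.npz"); im,K,T=a["im"],a["K"],a["T"]
print(tub(im,K,T))
q,w=rect(im,K,T); print(q.tolist(),w.round(4).tolist(),np.linalg.norm(w-np.roll(w,1,0),axis=1).round(3))
q2=onplane([(236,66),(511,70),(482,242),(240,237)],K,T,.026);print(q2.round(4))
P=cloud(a["d"],K,T)
for uv in[(270,45),(400,45),(250,5),(300,8),(500,25)]: print(uv,P[uv[1],uv[0]].round(3))
b=np.load("pics/side0.npz");P=cloud(b["d"],b["K"],b["T"])
m=(P[...,2]>.08)&(P[...,0]>.45)&(P[...,0]<.75)&(P[...,1]>-.25)&(P[...,1]<.2);Q=P[m]
R=np.array([[np.cos(.187),-np.sin(.187)],[np.sin(.187),np.cos(.187)]])
L=(Q[:,:2]-[.475,-.045])@R
for z in np.arange(.08,.26,.02):
    k=abs(Q[:,2]-z)<.01
    if k.sum()>5: print(z.round(2),k.sum(),np.percentile(L[k,0],[5,50,95]).round(3),np.percentile(L[k,1],[5,95]).round(3))
E
```

```text
(array([0.43541393, 0.03249213, 0.04983517]), np.float64(38.688319878332244), np.float64(39.99977544409292), np.int32(1493))
[[511, 74], [482, 240], [242, 236], [234, 64]] [[0.598, -0.1815, 0.026], [0.4059, -0.2137, 0.026], [0.3557, 0.0829, 0.026], [0.5527, 0.1148, 0.026]] [0.3   0.195 0.301 0.2  ]
[[ 0.5511  0.1124  0.026 ]
 [ 0.6019 -0.1801  0.026 ]
 [ 0.4033 -0.2145  0.026 ]
 [ 0.3539  0.0852  0.026 ]]
(270, 45) [0.577 0.078 0.034]
(400, 45) [ 0.602 -0.054  0.034]
(250, 5) [0.599 0.091 0.083]
(300, 8) [0.606 0.049 0.078]
(500, 25) [ 0.639 -0.15   0.033]
0.08 154 [0.11  0.146 0.149] [-0.148  0.137]
0.1 321 [0.109 0.147 0.149] [-0.148  0.137]
0.12 342 [0.11  0.148 0.15 ] [-0.148  0.137]
0.14 354 [0.112 0.149 0.152] [-0.148  0.137]
0.16 232 [0.111 0.144 0.152] [-0.148  0.138]
0.18 118 [0.111 0.127 0.151] [-0.148  0.14 ]
0.2 105 [0.112 0.127 0.152] [-0.15   0.142]
0.22 980 [0.113 0.134 0.153] [-0.134  0.133]
0.24 38 [0.114 0.115 0.117] [-0.028  0.022]
```

play_rows(targets=[{"xyz": [-0.3,-3.4,0],"rot": [0,0,0],"hand": 0},{"xyz": [-0.3,-3.35,0],"rot": [0,0,0],"hand": 0},{"xyz": [0,0,4.6],"rot": [0,0,0],"hand": 0},{"xyz": [0,0,4.6],"rot": [0,0,0],"hand": 0},{"xyz": [0,0,4.6],"rot": [0,0,0],"hand": 0},{"xyz": [0,0,3.6],"rot": [0,0,0],"hand": 0},{"xyz": [0,0,1.2],"rot": [0,0,0],"hand": 0},{"xyz": [0,0,0.4],"rot": [0,0,0],"hand": 0}])

```text
t: 2.55
ee_pos: [0.4392, 0.0653, 0.0688]
eef_rot: [[0.982, 0.187, -0.005], [0.187, -0.982, -0.0], [-0.005, -0.001, -1.0]]
contact_force: [0.1, -0.3, 0.1]
gripper_width: -0.001
finger_force: 0.0
```

play_rows(targets=[{"xyz": [0,0,0.1],"rot": [0,0,0],"hand": 0},{"xyz": [0,0,0.1],"rot": [0,0,0],"hand": 0},{"xyz": [0,0,0.1],"rot": [0,0,0],"hand": 0},{"xyz": [0,0,0.1],"rot": [0,0,0],"hand": 0}])

```text
t: 2.95
ee_pos: [0.4416, 0.0655, 0.0675]
eef_rot: [[0.983, 0.186, 0.002], [0.186, -0.983, -0.0], [0.002, 0.0, -1.0]]
contact_force: [0.1, -0.1, 0.1]
gripper_width: 0.002
finger_force: 0.0
```

play_rows(targets=[{"xyz": [0,0,0.1],"rot": [0,0,0],"hand": 0},{"xyz": [0,0,0.1],"rot": [0,0,0],"hand": 0},{"xyz": [0,0,0],"rot": [0,0,0],"hand": 0}])

```text
t: 3.25
ee_pos: [0.4409, 0.0655, 0.0647]
eef_rot: [[0.983, 0.186, -0.0], [0.186, -0.983, -0.0], [-0.0, 0.0, -1.0]]
contact_force: [0.7, 0.4, 0.3]
gripper_width: 0.002
finger_force: 0.0
```

play_rows(targets=[{"xyz": [0,0,0.1],"rot": [0,0,0],"hand": 0},{"xyz": [0,0,0],"rot": [0,0,0],"hand": 0}])

```text
t: 3.45
ee_pos: [0.4409, 0.0655, 0.0636]
eef_rot: [[0.983, 0.186, -0.0], [0.186, -0.983, -0.0], [-0.0, 0.0, -1.0]]
contact_force: [0.6, -0.1, -0.5]
gripper_width: -0.001
finger_force: 0.0
```

play_rows(targets=[{"xyz": [0,0,0.1],"rot": [0,0,0],"hand": 0},{"xyz": [0,0,0],"rot": [0,0,0],"hand": 0}])

```text
t: 3.65
ee_pos: [0.4408, 0.0655, 0.0625]
eef_rot: [[0.983, 0.186, -0.0], [0.186, -0.983, -0.0], [-0.0, 0.0, -1.0]]
contact_force: [-0.4, 0.6, 0.6]
gripper_width: -0.0
finger_force: 0.0
```

play_rows(targets=[{"xyz": [0,0,0.05],"rot": [0,0,0],"hand": 0},{"xyz": [0,0,0],"rot": [0,0,0],"hand": 0}])

```text
t: 3.85
ee_pos: [0.4409, 0.0655, 0.0621]
eef_rot: [[0.983, 0.186, -0.0], [0.186, -0.983, -0.0], [-0.0, 0.0, -1.0]]
contact_force: [0.4, -0.2, 0.2]
gripper_width: -0.002
finger_force: 0.0
```

play_rows(targets=[{"xyz": [0,0,0.05],"rot": [0,0,0],"hand": 0},{"xyz": [0,0,0],"rot": [0,0,0],"hand": 0}])

```text
t: 4.05
ee_pos: [0.4411, 0.0655, 0.0618]
eef_rot: [[0.983, 0.186, 0.0], [0.186, -0.983, 0.0], [0.0, 0.0, -1.0]]
contact_force: [-0.3, -0.3, 0.5]
gripper_width: -0.002
finger_force: 0.7
```

play_rows(targets=[{"xyz": [0,0,0.05],"rot": [0,0,0],"hand": 0},{"xyz": [0,0,0],"rot": [0,0,0],"hand": 0}])

```text
t: 4.25
ee_pos: [0.4413, 0.0656, 0.0616]
eef_rot: [[0.983, 0.186, 0.001], [0.186, -0.983, 0.0], [0.001, 0.0, -1.0]]
contact_force: [-0.3, 0.8, 5.1]
gripper_width: -0.001
finger_force: 2.4
```

play_rows(targets=[{"xyz": [0,0,0.05],"rot": [0,0,0],"hand": 0},{"xyz": [0,0,0],"rot": [0,0,0],"hand": 0}])

```text
t: 4.45
ee_pos: [0.4416, 0.0656, 0.0615]
eef_rot: [[0.983, 0.186, 0.001], [0.186, -0.983, 0.0], [0.001, 0.0, -1.0]]
contact_force: [-1.0, 0.2, 7.8]
gripper_width: 0.005
finger_force: 3.8
```

play_rows(targets=[{"xyz": [-0.66,-0.17,-0.03],"rot": [0,0,0],"hand": 0},{"xyz": [-0.68,-0.04,0],"rot": [0,0,0],"hand": 0},{"xyz": [-0.67,0.1,0],"rot": [0,0,0],"hand": 0},{"xyz": [-0.64,0.22,0],"rot": [0,0,0],"hand": 0}])

```text
t: 4.85
ee_pos: [0.4158, 0.0596, 0.0616]
eef_rot: [[0.983, 0.186, 0.003], [0.186, -0.983, 0.0], [0.003, 0.0, -1.0]]
contact_force: [0.9, 1.0, 5.2]
gripper_width: -0.002
finger_force: 2.8
```

play_rows(targets=[{"xyz": [-0.58,0.35,0],"rot": [0,0,0],"hand": 0},{"xyz": [-0.5,0.45,0],"rot": [0,0,0],"hand": 0},{"xyz": [-0.41,0.54,0],"rot": [0,0,0],"hand": 0},{"xyz": [-0.29,0.61,0],"rot": [0,0,0],"hand": 0}])

```text
t: 5.25
ee_pos: [0.4013, 0.0373, 0.0615]
eef_rot: [[0.983, 0.185, 0.002], [0.185, -0.983, 0.001], [0.002, -0.0, -1.0]]
contact_force: [0.5, 1.3, 6.5]
gripper_width: -0.0
finger_force: 3.4
```

play_rows(targets=[{"xyz": [-0.17,0.66,0],"rot": [0,0,0],"hand": 0},{"xyz": [-0.04,0.68,0],"rot": [0,0,0],"hand": 0},{"xyz": [0.1,0.67,0],"rot": [0,0,0],"hand": 0},{"xyz": [0.22,0.64,0],"rot": [0,0,0],"hand": 0}])

```text
t: 5.65
ee_pos: [0.4063, 0.0115, 0.0614]
eef_rot: [[0.983, 0.185, -0.001], [0.185, -0.983, 0.001], [-0.001, -0.001, -1.0]]
contact_force: [-1.0, 2.1, 9.0]
gripper_width: -0.001
finger_force: 4.5
```

```bash
python3 - <<'E'
from m import *
for n in("side","scene"):
    im,d,K,T=grab(n,n+"1.png")
    try: print(n,tub(im,K,T))
    except Exception as e: print(n,e)
E
```

```text
side (array([0.4337497 , 0.0301225 , 0.04874691]), np.float64(90.95666240417057), np.float64(92.511424529681), np.int32(726))
scene attempt to get argmax of an empty sequence
```

play_rows(targets=[{"xyz": [0.35,0.58,-0.05],"rot": [0,0,0],"hand": 0},{"xyz": [0.45,0.5,0],"rot": [0,0,0],"hand": 0},{"xyz": [0.54,0.41,0],"rot": [0,0,0],"hand": 0},{"xyz": [0.61,0.29,0],"rot": [0,0,0],"hand": 0}])

```text
t: 6.15
ee_pos: [0.4284, -0.0027, 0.0615]
eef_rot: [[0.983, 0.186, -0.002], [0.186, -0.983, 0.0], [-0.002, -0.001, -1.0]]
contact_force: [-1.4, 0.6, 7.5]
gripper_width: 0.001
finger_force: 3.4
```

play_rows(targets=[{"xyz": [0.66,0.17,0],"rot": [0,0,0],"hand": 0},{"xyz": [0.68,0.04,0],"rot": [0,0,0],"hand": 0},{"xyz": [0.67,-0.1,0],"rot": [0,0,0],"hand": 0},{"xyz": [0.64,-0.22,0],"rot": [0,0,0],"hand": 0}])

```text
t: 6.55
ee_pos: [0.4547, 0.0029, 0.0616]
eef_rot: [[0.983, 0.186, -0.002], [0.186, -0.983, -0.001], [-0.002, 0.0, -1.0]]
contact_force: [-0.9, -0.9, 6.0]
gripper_width: 0.003
finger_force: 3.1
```

```bash
python3 - <<'E'
from m import *
a=np.load("pics/side0.npz");print(tub(a["im"],a["K"],a["T"]))
im,d,K,T=grab("side","side2.png"); print(tub(im,K,T))
E
```

```text
(array([0.43520756, 0.03164568, 0.04935285]), np.float64(39.98747090538048), np.float64(38.63697159933553), np.int32(1476))
(array([0.43694809, 0.03163314, 0.04872554]), np.float64(124.73550937865784), np.float64(126.62092630501719), np.int32(807))
```

play_rows(targets=[{"xyz": [0,0,-1.0],"rot": [0,0,0],"hand": 0},{"xyz": [-0.09,-3.2,0],"rot": [0,0,0],"hand": 0},{"xyz": [-0.09,-3.2,0],"rot": [0,0,0],"hand": 0},{"xyz": [0,0,0],"rot": [0,0,0],"hand": 0},{"xyz": [0,0,0.7],"rot": [0,0,0],"hand": 0},{"xyz": [0,0,0.2],"rot": [0,0,0],"hand": 0},{"xyz": [0,0,0.1],"rot": [0,0,0],"hand": 0},{"xyz": [0,0,0],"rot": [0,0,0],"hand": 0}])

```text
t: 7.4
ee_pos: [0.4421, 0.0652, 0.0616]
eef_rot: [[0.983, 0.184, -0.0], [0.184, -0.983, 0.0], [-0.0, -0.0, -1.0]]
contact_force: [-1.1, 1.5, 3.9]
gripper_width: -0.002
finger_force: 2.2
```

play_rows(targets=[{"xyz": [-0.66,-0.17,0.03],"rot": [0,0,0],"hand": 0},{"xyz": [-0.68,-0.04,0],"rot": [0,0,0],"hand": 0},{"xyz": [-0.67,0.1,0],"rot": [0,0,0],"hand": 0},{"xyz": [-0.64,0.22,0],"rot": [0,0,0],"hand": 0},{"xyz": [-0.58,0.35,0],"rot": [0,0,0],"hand": 0},{"xyz": [-0.5,0.45,0],"rot": [0,0,0],"hand": 0}])

```text
t: 8.0
ee_pos: [0.4068, 0.0499, 0.0616]
eef_rot: [[0.983, 0.185, 0.001], [0.185, -0.983, 0.0], [0.001, -0.0, -1.0]]
contact_force: [1.2, 1.2, 5.2]
gripper_width: -0.001
finger_force: 2.8
```

play_rows(targets=[{"xyz": [-0.41,0.54,0],"rot": [0,0,0],"hand": 0},{"xyz": [-0.29,0.61,0],"rot": [0,0,0],"hand": 0},{"xyz": [-0.17,0.66,0],"rot": [0,0,0],"hand": 0},{"xyz": [-0.04,0.68,0],"rot": [0,0,0],"hand": 0}])

```text
t: 8.4
ee_pos: [0.4017, 0.0238, 0.0615]
eef_rot: [[0.983, 0.185, -0.0], [0.185, -0.983, 0.001], [-0.0, -0.001, -1.0]]
contact_force: [0.6, 1.6, 6.7]
gripper_width: 0.003
finger_force: 3.5
```

```bash
python3 - <<'E'
from m import *
im,d,K,T=grab("side","side3.png"); print(tub(im,K,T))
E
```

```text
(array([0.43293946, 0.03099547, 0.04858979]), np.float64(164.6252320025683), np.float64(175.4325452910469), np.int32(244))
```

play_rows(targets=[{"xyz": [0.1,0.67,-0.02],"rot": [0,0,0],"hand": 0},{"xyz": [0.22,0.64,0],"rot": [0,0,0],"hand": 0},{"xyz": [0.35,0.58,-0.02],"rot": [0,0,0],"hand": 0},{"xyz": [0,0,-1.0],"rot": [0,0,0],"hand": 0},{"xyz": [0,0,-5.0],"rot": [0,0,0],"hand": 0},{"xyz": [0,0,-5.0],"rot": [0,0,0],"hand": 0},{"xyz": [2.0,0,-4.0],"rot": [0,0,0],"hand": 0},{"xyz": [0,0,0],"rot": [0,0,0],"hand": 0}])

```text
t: 9.25
ee_pos: [0.4373, 0.0098, 0.2174]
eef_rot: [[0.982, 0.186, 0.014], [0.186, -0.983, -0.002], [0.013, 0.004, -1.0]]
contact_force: [0.5, -0.2, -0.0]
gripper_width: -0.001
finger_force: 0.0
```

play_rows(targets=[{"xyz": [0,0,0],"rot": [0,0,0],"hand": 0},{"xyz": [0,0,0],"rot": [0,0,0],"hand": 0}])

```text
t: 9.45
ee_pos: [0.4302, 0.0104, 0.2102]
eef_rot: [[0.983, 0.186, -0.004], [0.186, -0.983, 0.0], [-0.004, -0.001, -1.0]]
contact_force: [-0.1, -0.2, 1.1]
gripper_width: -0.001
finger_force: 0.0
```

```bash
python3 - <<'E'
from m import *
im,d,K,T=grab("wrist","w2.png"); print(tub(im,K,T))
q,w=rect(im,K,T); print(q.tolist(),w.round(4).tolist(),np.linalg.norm(w-np.roll(w,1,0),axis=1).round(3))
im,d,K,T=grab("side","side4.png"); print(tub(im,K,T))
E
```

```text
(array([0.4339525 , 0.03048557, 0.04989397]), np.float64(-178.30690215283292), np.float64(-178.9965486499709), np.int32(1586))
[[523, 233], [245, 233], [230, 28], [528, 27]] [[0.409, -0.2153, 0.026], [0.3528, 0.0799, 0.026], [0.549, 0.1175, 0.026], [0.6, -0.1471, 0.026]] [0.203 0.301 0.2   0.269]
(array([0.43441709, 0.03030651, 0.04898955]), np.float64(-178.42644638005237), np.float64(-176.80585675560317), np.int32(1267))
```

View pics/w2.png

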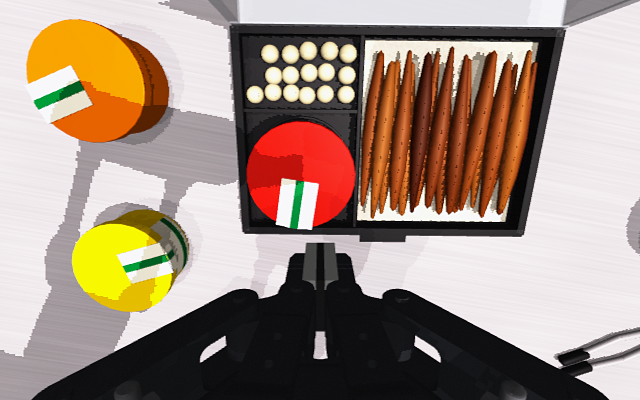

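The wrist view shows the label now pointing nearly to the front (stripe from (300,182) to (296,228)), a few degrees short. I'll refine the tray yaw with line fits.

```bash
cat >> m.py <<'E'
def edges(im,K,T,c,yaw,z=.026):
    # sample across predicted edges; first dark sample coming from outside
    a=np.radians(yaw); ex=np.array([np.cos(a),np.sin(a)]); ey=np.array([-ex[1],ex[0]]); c=np.array(c)
    Ti=np.linalg.inv(T); g=im.max(2).astype(np.float32); out={}
    for name,o,n,t,rng in(("front",-.1,ex,ey,(-.13,.14)),("left",.15,ey,ex,(-.08,.08)),("right",-.15,ey,ex,(-.08,.08))):
        pts=[]
        for s in np.arange(*rng,.003):
            d=np.arange(.016,-.012,-.0003)*np.sign(o); p=c+t*s+np.outer(o+d,n)
            q=np.c_[p,np.full(len(p),z)]@Ti[:3,:3].T+Ti[:3,3]; u=q@K.T; u=(u[:,:2]/u[:,2:]).astype(np.float32)
            v=cv2.remap(g,u[None,:,0],u[None,:,1],cv2.INTER_LINEAR)[0]
            k=np.where(v<100)[0]
            if len(k) and k[0]>3: pts.append(p[k[0]])
        if len(pts)>8:
            l=cv2.fitLine(np.array(pts,np.float32),cv2.DIST_HUBER,0,.0005,.001).ravel()
            if l[:2]@t<0: l[:2]*=-1
            ang=np.degrees(np.arctan2(l[1],l[0]))-(90 if t is ey else 0)
            out[name]=(len(pts),round(float(ang),2),round(float((l[2:]-c)@n),4))
    return out
E
python3 - <<'E'
from m import *
for f in("w1","w2"):
    a=np.load(f"pics/{f}.npz"); print(f,edges(a["im"],a["K"],a["T"],(.478,-.049),10),tub(a["im"],a["K"],a["T"],(.434,.031))[:3])
for f in("side0","side4"):
    a=np.load(f"pics/{f}.npz"); print(f,edges(a["im"],a["K"],a["T"],(.478,-.049),10))
E
```

```text
w1 {'front': (78, 9.78, -0.1007), 'left': (54, 9.08, 0.1518), 'right': (54, 9.52, -0.1517)} (array([0.4356102, 0.0322479, 0.0500241]), np.float64(38.688319878332244), np.float64(40.71237499184276))
w2 {'front': (80, 10.21, -0.1013), 'left': (54, 10.14, 0.152), 'right': (54, 10.12, -0.1518)} (array([0.43394098, 0.03045308, 0.04991093]), np.float64(-178.3069021528329), np.float64(-179.06624917279518))
side0 {'front': (90, 9.96, -0.1055), 'right': (54, 9.9, -0.1538)}
side4 {'front': (90, 10.13, -0.1054), 'right': (38, 9.73, -0.1538)}
```

play_rows(targets=[{"xyz": [0.4,-2.7,2.0],"rot": [0,0,0],"hand": 0},{"xyz": [0.4,-2.7,2.0],"rot": [0,0,0],"hand": 0},{"xyz": [0,0,4.5],"rot": [0,0,0],"hand": 0},{"xyz": [0,0,4.0],"rot": [0,0,0],"hand": 0},{"xyz": [0,0,1.7],"rot": [0,0,0],"hand": 0},{"xyz": [0,0,0.4],"rot": [0,0,0],"hand": 0},{"xyz": [0,0,0.2],"rot": [0,0,0],"hand": 0},{"xyz": [0,0,0.1],"rot": [0,0,0],"hand": 0}])

```text
t: 10.35
ee_pos: [0.4308, 0.0646, 0.063]
eef_rot: [[0.983, 0.186, 0.001], [0.186, -0.983, -0.0], [0.001, 0.0, -1.0]]
contact_force: [0.5, -0.3, 0.8]
gripper_width: 0.002
finger_force: 0.0
```

play_rows(targets=[{"xyz": [0,0,0.1],"rot": [0,0,0],"hand": 0},{"xyz": [0,0,0],"rot": [0,0,0],"hand": 0}])

```text
t: 10.55
ee_pos: [0.4308, 0.0647, 0.0623]
eef_rot: [[0.983, 0.186, 0.002], [0.186, -0.983, -0.0], [0.002, 0.0, -1.0]]
contact_force: [0.5, -0.1, 1.0]
gripper_width: -0.004
finger_force: 0.0
```

play_rows(targets=[{"xyz": [0,0,0.1],"rot": [0,0,0],"hand": 0},{"xyz": [0,0,0],"rot": [0,0,0],"hand": 0}])

```text
t: 10.75
ee_pos: [0.431, 0.0649, 0.0616]
eef_rot: [[0.983, 0.185, 0.002], [0.185, -0.983, 0.0], [0.002, 0.0, -1.0]]
contact_force: [-0.9, 1.0, 5.9]
gripper_width: -0.002
finger_force: 2.7
```

play_rows(targets=[{"xyz": [0,0,0.04],"rot": [0,0,0],"hand": 0},{"xyz": [0,0,0],"rot": [0,0,0],"hand": 0}])

```text
t: 10.95
ee_pos: [0.4312, 0.065, 0.0615]
eef_rot: [[0.983, 0.185, 0.003], [0.185, -0.983, 0.0], [0.003, 0.0, -1.0]]
contact_force: [-1.6, 0.9, 7.2]
gripper_width: -0.004
finger_force: 4.0
```

play_rows(targets=[{"xyz": [-0.67,0.07,-0.02],"rot": [0,0,0],"hand": 0},{"xyz": [-0.64,0.2,0],"rot": [0,0,0],"hand": 0},{"xyz": [0,0,0],"rot": [0,0,0],"hand": 0}])

```text
t: 11.25
ee_pos: [0.4181, 0.0595, 0.0615]
eef_rot: [[0.983, 0.186, 0.002], [0.186, -0.983, -0.0], [0.002, 0.001, -1.0]]
contact_force: [-1.8, 0.7, 8.4]
gripper_width: -0.003
finger_force: 4.2
```

```bash
python3 - <<'E'
from m import *
im,d,K,T=grab("side","side5.png"); print(tub(im,K,T,(.434,.031)))
E
```

```text
(array([0.43299583, 0.0308891 , 0.04936827]), np.float64(-169.63933199500406), np.float64(-168.935574366279), np.int32(930))
```

play_rows(targets=[{"xyz": [0,0,-0.3],"rot": [0,0,0],"hand": 0},{"xyz": [0,0,-2],"rot": [0,0,0],"hand": 0},{"xyz": [0,0,-4.5],"rot": [0,0,0],"hand": 0},{"xyz": [0,2,-4.5],"rot": [0,0,0],"hand": 0},{"xyz": [1,3,-4.5],"rot": [0,0,0],"hand": 0},{"xyz": [1,2,-2],"rot": [0,0,0],"hand": 0},{"xyz": [0,0,0],"rot": [0,0,0],"hand": 0},{"xyz": [0,0,0],"rot": [0,0,0],"hand": 0}])

```text
t: 12.1
ee_pos: [0.4481, -0.0028, 0.2337]
eef_rot: [[0.983, 0.185, -0.002], [0.185, -0.983, 0.001], [-0.001, -0.001, -1.0]]
contact_force: [0.4, -0.7, -1.5]
gripper_width: -0.0
finger_force: 0.0
```

```bash
python3 - <<'E'
from m import *
for n,f in(("wrist","w3.png"),("side","side6.png")):
    im,d,K,T=grab(n,f); print(tub(im,K,T,(.434,.031)),edges(im,K,T,(.478,-.049),10))
s=env.get_state();print(s["ee_pos"],s["t"])
E
```

```text
(array([0.43247974, 0.03146029, 0.04988026]), np.float64(-168.44970892782004), np.float64(-169.6760529815297), np.int32(1580)) {'front': (78, 10.2, -0.1008), 'left': (54, 10.03, 0.1522), 'right': (54, 10.19, -0.1509)}
(array([0.43340439, 0.03140241, 0.04900474]), np.float64(-168.61146849003416), np.float64(-166.79345730263606), np.int32(1264)) {'front': (90, 10.11, -0.1054), 'right': (45, 9.78, -0.1538)}
[ 0.4470562  -0.00203528  0.23262472] 12.2
```

play_rows(targets=[{"xyz": [0,0,-5],"rot": [0,0,0],"hand": 0},{"xyz": [2,0.9,0],"rot": [0,0,0],"hand": 0},{"xyz": [3.8,0.9,0],"rot": [0,0,0],"hand": 0},{"xyz": [3.8,0.9,0],"rot": [0,0,0],"hand": 0},{"xyz": [3.8,0.9,0],"rot": [0,0,0],"hand": 0},{"xyz": [3.8,0.9,0],"rot": [0,0,0],"hand": 0},{"xyz": [4.0,0.9,0],"rot": [0,0,0],"hand": 0},{"xyz": [0,0,0],"rot": [0,0,0],"hand": 0}])

```text
t: 13.0
ee_pos: [0.6707, -0.0157, 0.2795]
eef_rot: [[0.982, 0.187, -0.004], [0.187, -0.982, 0.001], [-0.003, -0.001, -1.0]]
contact_force: [-0.6, 0.1, -0.6]
gripper_width: 0.0
finger_force: 0.0
```

play_rows(targets=[{"xyz": [0,0,3],"rot": [0,0,0],"hand": 0},{"xyz": [0,0,3],"rot": [0,0,0],"hand": 0},{"xyz": [0,0,2.5],"rot": [0,0,0],"hand": 0},{"xyz": [0,0,0],"rot": [0,0,0],"hand": 0},{"xyz": [0,0,0],"rot": [0,0,0],"hand": 0}])

```text
t: 13.5
ee_pos: [0.6662, -0.0158, 0.1986]
eef_rot: [[0.982, 0.186, -0.003], [0.186, -0.982, 0.0], [-0.003, -0.001, -1.0]]
contact_force: [0.2, 0.2, 0.3]
gripper_width: 0.0
finger_force: 0.0
```

```bash
python3 - <<'E'
from m import *
im,d,K,T=grab("side","side7.png")
E
```

```text
(no output)
```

View pics/side7.png

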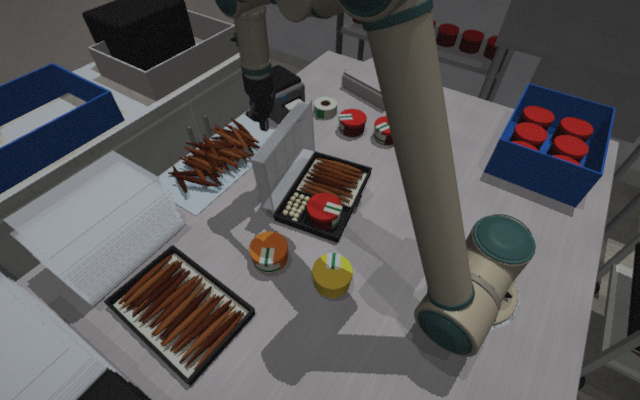

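The view shows the fingertip behind the lid near its top edge (262,120), and the tub label facing front at (332,207). I'll swing the lid over from here.

play_rows(targets=[{"xyz": [-1.9,0,0.1],"rot": [0,0,0],"hand": 0},{"xyz": [-1.9,0,0.1],"rot": [0,0,0],"hand": 0},{"xyz": [-2.25,0,-0.25],"rot": [0,0,0],"hand": 0},{"xyz": [-2.25,0,-0.25],"rot": [0,0,0],"hand": 0},{"xyz": [-2.3,0,0.35],"rot": [0,0,0],"hand": 0},{"xyz": [-2.3,0,0.35],"rot": [0,0,0],"hand": 0},{"xyz": [-2.1,0,0.9],"rot": [0,0,0],"hand": 0},{"xyz": [-2.1,0,0.9],"rot": [0,0,0],"hand": 0}])

```text
t: 14.35
ee_pos: [0.5, -0.0485, 0.1796]
eef_rot: [[0.983, 0.186, 0.006], [0.186, -0.983, -0.001], [0.005, 0.002, -1.0]]
contact_force: [0.7, 0.1, -0.1]
gripper_width: 0.0
finger_force: 0.2
```

```bash
python3 - <<'E'
from m import *
im,d,K,T=grab("side","side8.png"); print(edges(im,K,T,(.478,-.049),10))
s=env.get_state();print(s["ee_pos"],s["contact_force"])
E
```

```text
{'front': (90, 10.12, -0.1056), 'right': (32, 10.08, -0.1536)}
[ 0.49473254 -0.04836371  0.17772495] [-3.85600132  0.71377586 -0.78549126]
```

View pics/side8.png

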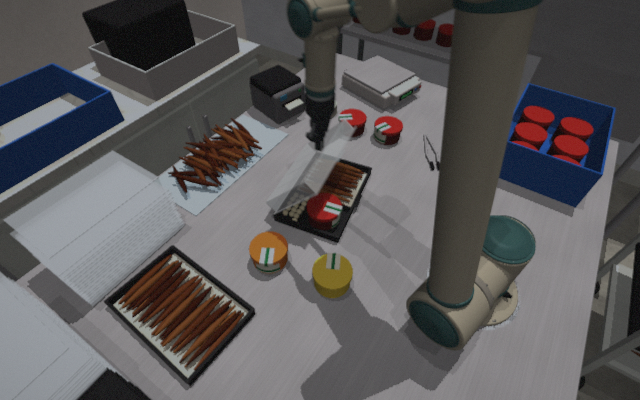

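The lid is at about 45° (edge at roughly (330,130)), and the tray hasn't moved. Continuing down.

play_rows(targets=[{"xyz": [-1.78,0,1.45],"rot": [0,0,0],"hand": 0},{"xyz": [-1.78,0,1.45],"rot": [0,0,0],"hand": 0},{"xyz": [-1.35,0,1.8],"rot": [0,0,0],"hand": 0},{"xyz": [-1.35,0,1.8],"rot": [0,0,0],"hand": 0},{"xyz": [-0.64,0,1.43],"rot": [0,0,0],"hand": 0},{"xyz": [-0.64,0,1.43],"rot": [0,0,0],"hand": 0},{"xyz": [-0.2,0,0.6],"rot": [0,0,0],"hand": 0},{"xyz": [0,0,0],"rot": [0,0,0],"hand": 0}])

```text
t: 15.2
ee_pos: [0.4239, -0.0628, 0.0781]
eef_rot: [[0.983, 0.185, 0.001], [0.185, -0.983, -0.0], [0.001, 0.0, -1.0]]
contact_force: [0.4, -0.2, 0.8]
gripper_width: 0.003
finger_force: 0.0
```

play_rows(targets=[{"xyz": [0,0,0.3],"rot": [0,0,0],"hand": 0},{"xyz": [0,0,0],"rot": [0,0,0],"hand": 0}])

```text
t: 15.4
ee_pos: [0.4245, -0.0629, 0.0753]
eef_rot: [[0.983, 0.186, 0.002], [0.186, -0.983, -0.001], [0.002, 0.001, -1.0]]
contact_force: [-0.7, -0.4, -0.2]
gripper_width: 0.006
finger_force: 0.1
```

play_rows(targets=[{"xyz": [0,0,0.3],"rot": [0,0,0],"hand": 0},{"xyz": [0,0,0.2],"rot": [0,0,0],"hand": 0},{"xyz": [0,0,0],"rot": [0,0,0],"hand": 0}])

```text
t: 15.7
ee_pos: [0.4233, -0.0626, 0.0695]
eef_rot: [[0.983, 0.186, -0.0], [0.186, -0.983, 0.0], [-0.0, -0.0, -1.0]]
contact_force: [-0.9, -0.5, -0.5]
gripper_width: 0.001
finger_force: 0.0
```

play_rows(targets=[{"xyz": [0,0,0.15],"rot": [0,0,0],"hand": 0},{"xyz": [0,0,0],"rot": [0,0,0],"hand": 0}])

```text
t: 15.9
ee_pos: [0.4234, -0.0627, 0.0681]
eef_rot: [[0.983, 0.186, -0.0], [0.186, -0.983, -0.0], [-0.0, 0.0, -1.0]]
contact_force: [-0.2, 0.3, -0.5]
gripper_width: -0.005
finger_force: 0.0
```

play_rows(targets=[{"xyz": [0,0,0.1],"rot": [0,0,0],"hand": 0},{"xyz": [0,0,0],"rot": [0,0,0],"hand": 0}])

```text
t: 16.1
ee_pos: [0.4234, -0.0627, 0.0679]
eef_rot: [[0.983, 0.186, 0.0], [0.186, -0.983, -0.0], [0.0, 0.0, -1.0]]
contact_force: [-2.4, -0.1, 8.2]
gripper_width: 0.001
finger_force: 3.6
```

play_rows(targets=[{"xyz": [0,0,0.08],"rot": [0,0,0],"hand": 0},{"xyz": [0,0,0],"rot": [0,0,0],"hand": 0}])

```text
t: 16.3
ee_pos: [0.4234, -0.0628, 0.0678]
eef_rot: [[0.983, 0.186, 0.0], [0.186, -0.983, -0.0], [0.0, 0.0, -1.0]]
contact_force: [-3.5, 1.5, 13.6]
gripper_width: 0.001
finger_force: 6.9
```

play_rows(targets=[{"xyz": [0,0,-0.5],"rot": [0,0,0],"hand": 0},{"xyz": [0,0,-2],"rot": [0,0,0],"hand": 0},{"xyz": [0,0,-4.5],"rot": [0,0,0],"hand": 0},{"xyz": [0,0,-4.5],"rot": [0,0,0],"hand": 0},{"xyz": [0,0,-4.5],"rot": [0,0,0],"hand": 0},{"xyz": [0,0,-2],"rot": [0,0,0],"hand": 0},{"xyz": [0,0,0],"rot": [0,0,0],"hand": 0},{"xyz": [0,0,0],"rot": [0,0,0],"hand": 0}])

```text
t: 17.1
ee_pos: [0.423, -0.0626, 0.2461]
eef_rot: [[0.983, 0.186, -0.0], [0.186, -0.983, -0.0], [-0.0, 0.0, -1.0]]
contact_force: [-0.6, 0.5, -0.3]
gripper_width: 0.0
finger_force: 0.0
```

```bash
python3 - <<'E'
from m import *
im,d,K,T=grab("wrist","w4.png"); print(tub(im,K,T,(.433,.031)),edges(im,K,T,(.478,-.049),10))
P=cloud(d,K,T).reshape(-1,3); a=np.radians(10.1)
L=(P[:,:2]-[.478,-.049])@np.array([[np.cos(a),-np.sin(a)],[np.sin(a),np.cos(a)]])
for x in(-.08,-.04,0,.04,.08):
    k=(abs(L[:,0]-x)<.01)&(abs(L[:,1]+.06)<.06)&(P[:,2]<.12); z=P[k,2]; print(x,k.sum(),np.percentile(z,[10,50,90]).round(4) if k.sum() else 0)
im,d,K,T=grab("side","side9.png"); print(tub(im,K,T,(.433,.031)),edges(im,K,T,(.478,-.049),10)); s=cloud(d,K,T)
P=s.reshape(-1,3);L=(P[:,:2]-[.478,-.049])@np.array([[np.cos(a),-np.sin(a)],[np.sin(a),np.cos(a)]])
for x in(-.08,-.04,0,.04,.08):
    k=(abs(L[:,0]-x)<.01)&(abs(L[:,1])<.13)&(P[:,2]<.12); z=P[k,2]; print(x,k.sum(),np.percentile(z,[10,50,90]).round(4) if k.sum() else 0)
E
```

```text
Traceback (most recent call last):
  File "m.py", line 12, in tub
    k,l,st,ce=cv2.connectedComponentsWithStats(green.astype(np.uint8)); i=1+np.argmax(st[1:,4]); gm=l==i
                                                                            ~~~~~~~~~^^^^^^^^^^
ValueError: attempt to get argmax of an empty sequence
```

View pics/w4.png

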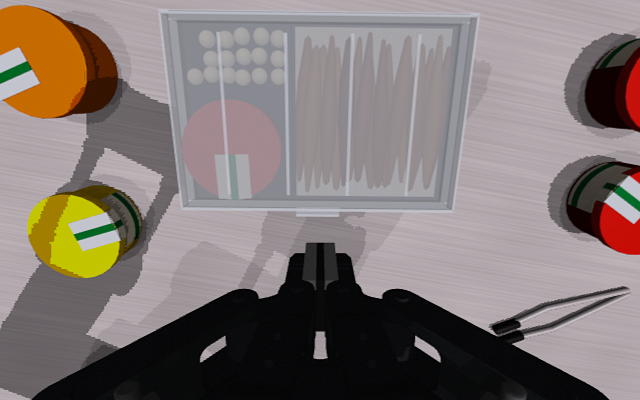

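The view shows the lid over the whole tray (corners about (162,12), (478,12), (455,210), (182,208)). The label at (233,178) faces the front. I'll check by depth that the lid lies flat.

```bash
python3 - <<'E'
from m import *
a=np.radians(10.1); M=np.array([[np.cos(a),-np.sin(a)],[np.sin(a),np.cos(a)]])
w=np.load("pics/w4.npz"); im,d,K,T=grab("side","side9.png")
for D,K,T in((w["d"],w["K"],w["T"]),(d,K,T)):
    P=cloud(D,K,T).reshape(-1,3); L=(P[:,:2]-[.478,-.049])@M
    for x in(-.08,-.04,0,.04,.08):
        k=(abs(L[:,0]-x)<.01)&(abs(L[:,1]+.03)<.09)&(P[:,2]<.12); print(x,k.sum(),np.percentile(P[k,2],[10,50,90]).round(4))
E
```

```text
-0.08 3269 [0.0675 0.0685 0.0694]
-0.04 3609 [0.0675 0.0685 0.0694]
0 4029 [0.0675 0.0685 0.0695]
0.04 4483 [0.0675 0.0685 0.0695]
0.08 5056 [0.0674 0.0684 0.0694]
-0.08 298 [0.0675 0.0692 0.0712]
-0.04 291 [0.0676 0.0691 0.0713]
0 275 [0.0675 0.0693 0.0711]
0.04 269 [0.0675 0.0694 0.0713]
0.08 263 [0.0678 0.0694 0.0711]
```

The lid lies flat at 68 mm along its whole depth, so it is shut.

```bash
python3 -c "
from station import env
print(env.sign_off())"
```

```text
the job is handed in; nothing more can be done
None
```

The job is handed in at about 17 s of robot time: the tub's label faces the tray front to within about 1.5° as measured, the lid is pressed flat shut and released, and the tray's edges measured unmoved up to the lid swing.

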